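Vent the blast cabinet: shut the loading door, crack the stuck window lid and hold it

TASK

The blast cabinet's extractor is running and has to draw clean air in under the window lid. First push the open loading door on the cabinet's side fully shut until it seats on its catch; then take the window lid by its bow handle, break it free from its stuck gasket without letting it fly up, and hold it slightly open, about two fingers (35 mm) at the front edge. Finish while still holding the lid there by the handle, with the door still shut, and leave the other things on the bench alone.

Things in the scene. Friction and masses are not known exactly. Their poses are not given: they have to be found in the camera images.
- cabinet: Grey benchtop blast cabinet fixed on the bench, 260 mm deep (its x), 360 mm wide (its y), rim of the box 200 mm above the bench, lid top 220 mm. Origin: centre of its underside on the bench. Its -x face is the front with two round glove ports, +x the back with the dust hose, its -y face is the right side with the loading door. It stands turned up to about 13 degrees.
- door (a joint): Angle (rad) of the loading door on the cabinet's right (-y) side: 0 = fully shut and seated, grows as it swings outward, to 1.5. It swings freely and stays where left; a sprung roller catch takes it: at 130 mm from the hinge the push peaks at about 10 N some 10 mm before it is home, then it snaps in to 0 by itself and is held.
- door_hinge (a point): Point on the door's upright hinge axis at its front end (cabinet frame x = -105, y = -182 mm; the free edge is the rear one), at the door's top edge, 185 mm above the bench. Its x axis runs along the door to the free edge; the door is a panel 180 mm wide, 155 mm high, 12 mm thick, its outer face 12 mm to -y of the axis.
- door_edge (a point): Top corner of the door's outer face at its free edge, 180 mm from the hinge, 185 mm above the bench. A 24 mm knob sticks 24 mm out of the outer face, 22 mm in from the free edge, 90 mm above the bench.
- lid: Window lid on top of the cabinet, hinged along its back edge, shut at the start: frame with a clear window, 258 mm from hinge to front edge, 360 mm wide, 16 mm thick, 0.4 to 0.9 kg with handle. Origin: middle of the hinge axis (cabinet frame x = 130, z = 204 mm). Shut, its axes are the cabinet's; it turns about y as the front edge goes up, to 1.1 rad.
- lid_edge (a point): Middle of the lid's lower front edge, 258 mm from the hinge, 204 mm above the bench when shut; its rise is the gap (35 mm is 0.136 rad). The gasket sticks: lifting at the handle needs a peak of 13 to 18 N in the first 2 mm, fading out by 8 mm; then only the weight (2 to 5 N) is felt, and the lid falls shut if let go.
- handle_bar (a point): Middle of the axis of the bar of the lid's steel bow handle: a round bar 12 mm thick, parallel to the front edge (along the lid's y), between two posts 104 mm apart (each 12 mm). It lies 20 mm behind the front edge, 238 mm in front of the hinge axis, 34 mm above the lid's top face; 254 mm above the bench when shut.
- bit_stand: Dark turned wooden cone full of burrs and small wheels, 96 mm across the foot, 197 mm high, loose on the bench to the left of the cabinet. Origin: centre of its foot. Leave alone.
- brush_pot: Pale stoneware pot, 92 mm across, 105 mm high, with brushes standing in it up to 235 mm, loose on the bench left of the cabinet. Origin: centre of its foot. Leave alone.
- size_bottle: Small amber bottle, 52 mm across, 115 mm high, loose on the bench left of the cabinet. Origin: centre of its foot. Leave alone.
- slate_offcut: Flat piece of slate 85 x 40 x 14 mm, loose on the dark leather cushion (6 mm thick) at the front left. Origin: centre of its underside. Leave alone.

How it is judged:
On the way, in this order (a step that is already met when the one before it is completed fails the run):
1. the loading door is pushed shut and seated on its catch, the lid still sealed (value of joint door below 0.015 rad and height (world z) of lid_edge below 0.209 m), for 0.3 s.
2. the lid has been broken free and is held slightly open by its handle (height (world z) of lid_edge between 0.224 and 0.254 m and contact force between lid and the fingers above 0.5 N and distance between the grasp point and handle_bar below 0.05 m), for 0.5 s.
At the end, for the whole second after the job is handed in: Door seated on its catch (under 0.015 rad); lid still, its front edge 20 to 50 mm open, held by the fingers (over 0.5 N) gripping within 50 mm of the middle of the handle bar; the four loose things within 30 mm of where they were, so nothing else props the lid (all of step 2 and value of joint door below 0.015 rad and angular speed of lid below 0.05 rad/s and distance of each of bit_stand, brush_pot, size_bottle, slate_offcut from where it was at the start of the episode below 0.03 m); the arm keeps its last pose, push and grip.
It fails at once if the lid flies up: more than about 80 mm open at the front edge (height (world z) of lid_edge above 0.284 m).
It fails at once if a bystander is knocked over or pushed away (distance of any of bit_stand, brush_pot, size_bottle, slate_offcut from where it was at the start of the episode above 0.03 m or angle between any of bit_stand, brush_pot, size_bottle's own z axis and vertical above 0.35 rad).
It also fails if it takes over 51 s, if anything falls off the work surface, if the arm or the gripper's body presses on something with over 40 N, if the wrist force passes 120 N, or if a joint passes its speed limit or range.

ROBOT

A 6-joint arm with a two-finger parallel gripper is mounted at the origin on the work surface. World frame = base frame: x ahead of the robot, y to its left, z up, the work surface at z = 0. Lengths are in m, angles in rad, forces in N, time in s.
With the tool pointing down it reaches from about 0.425 to 0.95 m from the base axis. Payload 3.5 kg.
Tool frame: the origin (TCP) lies at the very end of the fingers, on their centre line; the grasp point (between the pads) lies 19 mm behind it; z points along the fingers, y is the line along which they close (so a half turn about z gives the same grasp; the last joint's range is limited). The gripper opens to 85 mm and grips with 20 to 120 N. Pads are 22 mm wide; open, the fingers measure 114 mm over their backs; the gripper's body (76 mm by 85 mm) begins 54 mm behind the grasp point. The pads swing forward as they close: fully open they stand 13 mm farther back than shut.
Start: joints at [-1.385, 0.286, 1.577, -0, 1.279, -0.15], TCP at [0.222, -0.637, 0.231] pointing down, gripper open.
Joint ranges: [-2.77, 2.77], [-0.9, 2.22], [0.21, 2.48], [-1.53, 4.67], [0.24, 2.81], [-2.84, 2.84]. Speed limits (rad/s): [2.79, 2.79, 3.14, 3.14, 3.14, 3.14].

INTERFACE

Orientations are given as a unit quaternion [x, y, z, w].
In Python, from plant import get_state, read_camera, sign_off, recognise gives the robot as it stands.
- The arm moves only by the tool arm_command, never from a script. Its argument "steps" is a list of rows, each an object with "translation": the shift along the tool's x, y, z scaled (see below), a list of three; "twist": the turn, a rotation vector about the tool's x, y, z scaled (see below), a list of three; "fingers": the opening, from -1 (shut) to 1 (fully open). In form: [{"translation": [x, y, z], "twist": [rx, ry, rz], "fingers": fingers}, ...]. A call has 1 to 5 rows; each row is the pose to reach, as a shift and turn from the pose commanded when the call began, along the tool's axes at that moment; what a row does not reach only later rows make up. The controller multiplies each number of a shift by 75 cm and each number of a turn by 60 degrees. A row lasts 1/8 s, in which the tool goes at most 62.5 mm and 10.7 degrees, less where a joint would pass 70% of its speed; a pose out of reach is approached as far as the arm can. A call with a number of a shift or a turn outside -1 to 1 is refused whole. A call with a gripper value outside its range is refused whole. The fingers move at their own pace and stop on an object; "grip_force" is the grip in N (left out, the last holds). Time passes only in rows, so rows that repeat a pose let the fingers close. It gives the time, the measured TCP pose, the force, the opening and the grip force at its end, in the units of the state.
- get_state(): the state, without advancing time (a new reading comes with each control period).
- read_camera(name): name is "scene" or "top" or "wrist"; returns a dict with "pixels" (400x640x3 uint8, red, green, blue), "K" (3x3 intrinsics, pixels), "R" (3x3) and "t" (3): a world point X has camera coordinates R X + t; the wrist camera has in their place "T_tool_cam" (4x4, takes a point from camera to tool coordinates, whose origin is the TCP and whose axes are the flange's). Camera axes: x right, y down, z forward; pixel columns grow to the right and rows downward; lengths in m; the calibration is good to about 2 mm. A picture is of the moment at which its call begins: read the wrist's pose just before it. There is no depth.
- sign_off(): hands the job in; it is judged then, once.
Trained networks look in a picture, given as the dict that the camera call returned (one of the last four; its "shot" number tells which), for a name from the list of things; names that differ only in an ending like _2 or _b are one class to them, and where a whole thing is asked for, a point or a joint stands for the part that bears it (a point fixed in the world has none). Each returns a list of dicts, best first, with "conf" (0 to 1); they miss things now and then, are a little off and sometimes report something else, mostly with a low value. They report only what shows in the picture. A call takes as long as a camera call.
- recognise(picture, query): "point" ([row, column] in pixels, amid what is visible of it).
The state is a dict: "time": time; "qpos": joint angles; "dq": joint speeds; "joint_efforts": joint torques, N m; "eef_pos": TCP position; "tcp_rot": TCP orientation; "contact_force": force on the tool from outside, world axes, zero at the start; "wrist_torque": the same for the moment, N m; "opening": opening from 0.0 (shut) to 1.0 (fully open); "finger_force": force on a finger pad.
Only numpy, scipy, OpenCV 4.12 (cv2) and the standard library are available. Lean on these libraries where they do the work, as an engineer would, in place of code of your own. Each camera call takes 0.05 s, during which the arm holds its last target. There are 200 camera calls.

## Working session

There is one attempt and no reset: what is moved stays moved. The work goes in short steps, Python scripts to look and compute and a tool call to move; the robot and the scene stay as the last step left them, time stands still between calls to the robot, and variables do not carry over. Pictures are saved under pics/ and viewed, at most 10 in all, crops included, and the job is handed in when it is done.

Besides the shell and the picture viewer there is one more tool, called after "Request:" by a JSON object that holds its "name" and its "arguments", one argument or row to a line. arm_command: Moves the arm, as the interface text tells. Shifts and turns lie within -1 to 1; 1 stands for 75 cm of shift or 60 degrees of turn. Its arguments: {"type":"object","properties":{"steps":{"type":"array"},"grip_force":{"type":"number"}},"required":["steps"]}

```bash
mkdir -p pics; ls
python3 - <<'E'
from plant import *
import cv2,json
s=get_state();print(s)
for n in("scene","top"):
    p=read_camera(n);cv2.imwrite(f"pics/{n}0.png",p["pixels"][:,:,::-1])
    print(n,p["K"].tolist(),p["R"].tolist(),p["t"].tolist())
    for q in("cabinet","lid","lid_edge","handle_bar","door_edge","door_hinge","door","bit_stand","brush_pot","size_bottle","slate_offcut"):
        try: print(q,[(r["point"],round(r["conf"],2)) for r in recognise(p,q)[:2]])
        except Exception as e: print(q,e)
E
```

```text
pics
{'time': 0.0, 'qpos': array([-1.38500224e+00,  2.87176650e-01,  1.57817433e+00,  2.21702838e-05,
        1.27860424e+00, -1.49981343e-01]), 'dq': array([ 0.00185374,  0.0009043 ,  0.00090565, -0.00163482, -0.00089045,
        0.00050221]), 'joint_efforts': array([-2.75782426e-03, -4.05982733e+01, -2.92629987e+01, -3.12162319e-04,
        5.78931067e-03,  3.60599358e-06]), 'eef_pos': array([ 0.22233574, -0.63663685,  0.2299413 ]), 'tcp_rot': array([ 9.85939777e-01,  1.67096859e-01, -1.05414862e-05, -1.18128029e-03]), 'contact_force': array([-0.05080632, -0.03596111,  0.62567921]), 'wrist_torque': array([-0.02637838,  0.04398717, -0.01077102]), 'finger_force': 0.0, 'opening': 0.9982946074245941}
scene [[491.9186260756373, 0.0, 320.20826381764346], [0.0, 491.9186260756373, 194.91286600399243], [0.0, 0.0, 1.0]] [[-0.624767297061099, 0.780789558741464, 0.005787009873701885], [0.5474416542233344, 0.4433091226769329, -0.7097778927049132], [-0.5567526019195488, -0.4402779652807052, -0.704401769975129]] [0.2256691930706622, -0.22254951528323896, 1.5859500715651667]
cabinet [([214.5, 276.
[... 483 characters left out ...]
.4396495488742], [0.0, 403.28959274510345, 200.87152209051095], [0.0, 0.0, 1.0]] [[0.02782043085358702, -0.9992951691455444, 0.02520294723834358], [-0.9915611252248463, -0.030781229070525003, -0.12593272362553223], [0.12661974004853113, -0.021486760092806374, -0.9917185894046537]] [0.09228571636546266, 0.5430042242937492, 1.1571574845070016]
cabinet [([185.6, 344.4], 0.97)]
lid [([185.4, 343.6], 0.61)]
lid_edge [([182.1, 344.1], 0.59)]
handle_bar [([183.6, 343.2], 0.63)]
door_edge []
door_hinge [([223.3, 433.6], 0.76)]
door []
bit_stand [([237.3, 213.4], 0.58)]
brush_pot [([189.8, 208.7], 0.61)]
size_bottle [([154.4, 227.4], 0.6)]
slate_offcut [([282.7, 234.9], 0.75), ([184.3, 345.2], 0.27)]
```

View pics/top0.png

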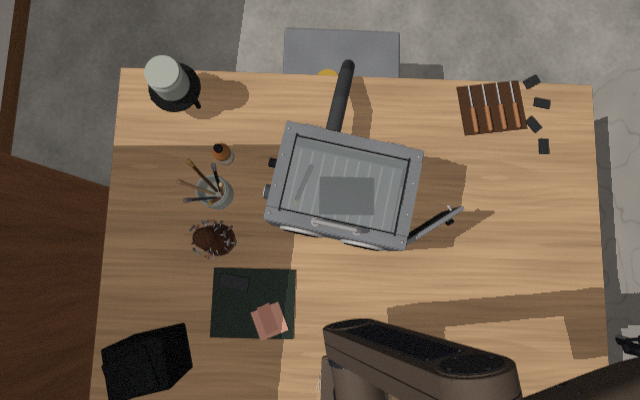

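View pics/scene0.png

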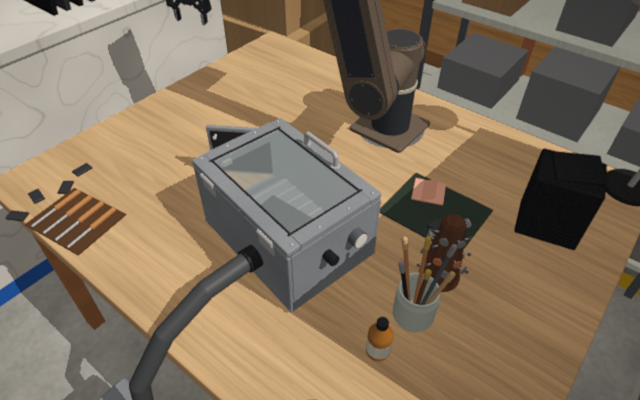

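The top view shows the lid, with corners near (287,122), (422,150), (405,250) and (266,215), and the handle near (335,227). The door stands open from (408,240) to (462,209). In the scene view the handle is at (322,150) and the door's free edge is at (208,127). I'll enlarge both to pick corners.

Run:
```python
import cv2
a=cv2.imread("pics/top0.png")[110:260,255:475];cv2.imwrite("pics/topc.png",cv2.resize(a,None,fx=3.6,fy=3.6,interpolation=cv2.INTER_CUBIC))
a=cv2.imread("pics/scene0.png")[110:260,185:390];cv2.imwrite("pics/scenec.png",cv2.resize(a,None,fx=3.8,fy=3.8,interpolation=cv2.INTER_CUBIC))
```

```text
(no output)
```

View pics/topc.png

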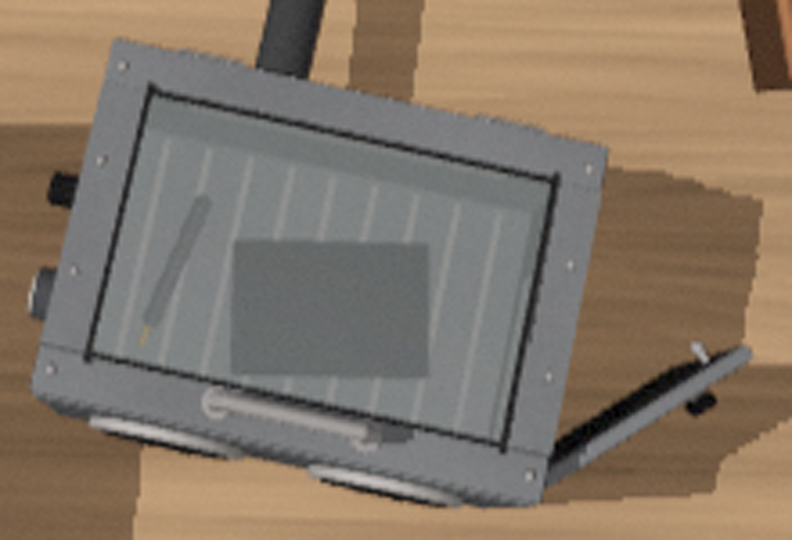

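View pics/scenec.png

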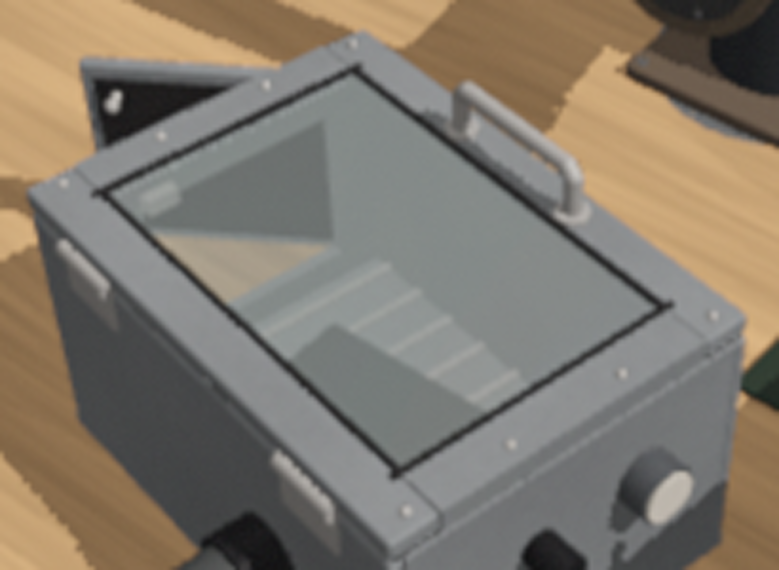

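The crops show the lid's back corners at crop (115,39) and (606,148), and the bar running from (213,397) to (368,433). The door tip is at (748,352). In the scene crop the lid corners are (360,35), (32,188), (392,552) and (745,322). The bar runs from (462,92) to (575,165) and the door tip is at (83,60).

```bash
cat > h.py <<'E'
import numpy as np
from scipy.optimize import least_squares
from scipy.spatial.transform import Rotation as Rot
def proj(p,X):
    c=np.asarray(p["R"])@X+np.asarray(p["t"]);u=np.asarray(p["K"])@c;return u[:2]/u[2]
def tri(pa,ua,pb,ub):
    return least_squares(lambda X:np.r_[proj(pa,X)-ua,proj(pb,X)-ub],[.6,0,.2])
E
python3 - <<'E'
from h import *; from plant import read_camera
T=read_camera("top");S=read_camera("scene")
tc=lambda u,v:np.array([255+(u+.5)/3.6-.5,110+(v+.5)/3.6-.5]); sc=lambda u,v:np.array([185+(u+.5)/3.8-.5,110+(v+.5)/3.8-.5])
obs=[(T,tc(115,39),(.130,.18,.22)),(T,tc(606,148),(.130,-.18,.22)),(S,sc(360,35),(-.128,-.18,.22)),(S,sc(32,188),(.13,-.18,.22)),
(S,sc(392,552),(.13,.18,.22)),(S,sc(745,322),(-.128,.18,.22)),(T,tc(213,399),(-.108,.052,.254)),(T,tc(368,435),(-.108,-.052,.254)),
(S,sc(464,92),(-.108,-.052,.254)),(S,sc(574,165),(-.108,.052,.254))]
def W(q,X):
    c,s=np.cos(q[2]),np.sin(q[2]);return np.array([q[0]+c*X[0]-s*X[1],q[1]+s*X[0]+c*X[1],X[2]])
def dr(q,r,n,z):
    a=q[3]; # outward: swings to -y
    return W(q,(-.105+r*np.cos(a)-n*np.sin(a),-.182-r*np.sin(a)-n*np.cos(a),z))
def f(q):
    r=[proj(p,W(q,X))-u for p,u,X in obs]
    r+=[proj(T,dr(q,.18,.006,.185))-tc(744,352),proj(S,dr(q,.18,.006,.185))-sc(84,61)]
    return np.concatenate(r)
o=least_squares(f,[.6,-.05,-.2,.8],loss="soft_l1")
print(o.x);print(f(o.x).reshape(-1,2).round(1))
for n,a,b in(("barL",tc(213,399),sc(574,165)),("barR",tc(368,435),sc(464,92)),("doortip",tc(744,352),sc(84,61))):
    t=tri(T,a,S,b);print(n,t.x.round(4),t.fun.round(2))
print("handle",W(o.x,(-.108,0,.254)))
for r in(.13,.15,.18):print(r,dr(o.x,r,.012,.185))
E
```

```text
[ 0.56196968  0.0578847  -0.19448337  0.78749154]
[[-1.  -1.9]
 [ 0.7 -0.8]
 [ 2.5 -2.9]
 [-1.  -0.8]
 [-0.2 -1.8]
 [ 2.5 -2.2]
 [ 0.1 -0.8]
 [-0.4 -1.1]
 [ 0.7 -1.7]
 [ 1.3  1.2]
 [ 0.9 -1.5]
 [-0.1 -0.9]]
barL [0.4654 0.128  0.2557] [ 0.83 -0.52  0.91  0.09]
barR [0.4443 0.0252 0.2465] [ 0.28 -0.18  0.32  0.05]
doortip [ 0.5165 -0.2543  0.1799] [ 0.49 -0.39  0.6   0.16]
handle [0.45600573 0.07875675 0.254     ]
0.13 [ 0.48599634 -0.21516394  0.185     ]
0.15 [ 0.49710396 -0.23179585  0.185     ]
0.18 [ 0.5137654  -0.25674373  0.185     ]
```

```bash
cat >> h.py <<'E'
from plant import get_state
Q=np.array([.562,.058,-.1945,.787])
def W(X,q=Q):
    c,s=np.cos(q[2]),np.sin(q[2]);return np.array([q[0]+c*X[0]-s*X[1],q[1]+s*X[0]+c*X[1],X[2]])
def dr(r,n,z,a):
    return W((-.105+r*np.cos(a)-n*np.sin(a),-.182-r*np.sin(a)-n*np.cos(a),z))
yaw=Q[2]
RT=np.array([[-np.sin(yaw),np.cos(yaw),0],[np.cos(yaw),np.sin(yaw),0],[0,0,-1]])
RT[:,:]=np.array([[ -np.sin(yaw),np.cos(yaw),0],[np.cos(yaw),np.sin(yaw),0],[0,0,-1]]).T
# tool x = cabinet +y, tool y = cabinet +x, tool z = down
def cmd(ps,R=RT):
    s=get_state();R0=Rot.from_quat(s["tcp_rot"]).as_matrix()
    print("now",s["time"],s["eef_pos"].round(4),s["contact_force"].round(2),"tw",((Rot.from_matrix(R0.T@R)).as_rotvec()/np.deg2rad(60)).round(3))
    for p in ps: print(np.round(p,4),(R0.T@(np.array(p)-s["eef_pos"])/.75).round(4))
E
python3 -c "
from h import *
print(Rot.from_matrix(RT).as_quat())
cmd([(.33,-.45,.23),(.42,-.30,.23),(.42,-.30,.16)])
for a in (.79,.6,.4,.2,.1,0): print(a,dr(.14,.012+.013,.16,a))"
```

```text
[0.77242345 0.63510787 0.         0.        ]
now 1.3 [ 0.2225 -0.6373  0.2313] [-0.6   0.42  0.62] tw [-0.    -0.    -0.994]
[ 0.33 -0.45  0.23] [ 0.2177 -0.1885  0.0018]
[ 0.42 -0.3   0.23] [ 0.3969 -0.3378  0.0018]
[ 0.42 -0.3   0.16] [ 0.3969 -0.3378  0.0951]
0.79 [ 0.48043787 -0.23072568  0.16      ]
0.6 [ 0.5040556  -0.21768222  0.16      ]
0.4 [ 0.52578125 -0.19939827  0.16      ]
0.2 [ 0.54344138 -0.17716256  0.16      ]
0.1 [ 0.5505197  -0.16483459  0.16      ]
0 [ 0.55633193 -0.15186156  0.16      ]
```

Request:
{"name": "arm_command", "arguments": {
  "steps": [
    {"translation": [0.05,-0.045,0],"twist": [0,0,-0.17],"fingers": -1},
    {"translation": [0.11,-0.09,0],"twist": [0,0,-0.34],"fingers": -1},
    {"translation": [0.16,-0.14,0],"twist": [0,0,-0.51],"fingers": -1},
    {"translation": [0.22,-0.185,0],"twist": [0,0,-0.68],"fingers": -1},
    {"translation": [0.28,-0.23,0],"twist": [0,0,-0.85],"fingers": -1}
  ],
  "grip_force": 40
}}

```text
time: 1.92
eef_pos: [0.3646, -0.4037, 0.2316]
tcp_rot: [0.816, 0.577, 0.0, 0.0]
contact_force: [2.0, -1.4, -0.1]
opening: -0.005
finger_force: 0.0
```

```bash
python3 -c "
from h import *
cmd([(.42,-.30,.23),(.42,-.30,.16),(.465,-.26,.16)]);print(get_state()['qpos'],get_state()['opening'])"
```

```text
now 1.925 [ 0.3646 -0.4037  0.2316] [ 2.02 -1.44 -0.06] tw [ 0.001  0.    -0.139]
[ 0.42 -0.3   0.23] [0.155  0.0236 0.0021]
[ 0.42 -0.3   0.16] [0.155  0.0235 0.0954]
[ 0.465 -0.26   0.16 ] [0.2253 0.0623 0.0955]
[-1.02291201e+00 -3.56201143e-03  1.89946416e+00  1.85470376e-04
  1.24491279e+00 -6.83428042e-01] -0.004875406022977514
```

Request:
{"name": "arm_command", "arguments": {
  "steps": [
    {"translation": [0.08,0.012,0.0],"twist": [0,0,-0.139],"fingers": -1},
    {"translation": [0.155,0.0235,0.02],"twist": [0,0,-0.139],"fingers": -1},
    {"translation": [0.155,0.0235,0.0955],"twist": [0,0,-0.139],"fingers": -1},
    {"translation": [0.155,0.0235,0.0955],"twist": [0,0,-0.139],"fingers": -1}
  ]
}}

```text
time: 2.42
eef_pos: [0.4177, -0.2986, 0.1554]
tcp_rot: [0.773, 0.634, -0.0, -0.005]
contact_force: [-1.0, 0.8, -0.2]
opening: 0.0
finger_force: 0.0
```

```bash
python3 -c "
from h import *
import cv2; from plant import read_camera
cmd([dr(.14,.012+.011,.16,a) for a in (.79,.6,.4,.2,.1,.05,0,-.03)]);
cv2.imwrite('pics/s1.png',cv2.resize(read_camera('top')['pixels'][100:350,230:480,::-1],None,fx=2.4,fy=2.4))"
```

```text
now 2.425 [ 0.4177 -0.2986  0.1554] [-0.96  0.79 -0.24] tw [-0.008 -0.006 -0.003]
[ 0.4821 -0.2296  0.16  ] [ 0.1071  0.0661 -0.0061]
[ 0.5055 -0.2163  0.16  ] [ 0.1306  0.0932 -0.0062]
[ 0.5269 -0.1977  0.16  ] [ 0.1605  0.1163 -0.0062]
[ 0.5442 -0.1753  0.16  ] [ 0.1943  0.1331 -0.0061]
[ 0.5511 -0.1629  0.16  ] [ 0.2123  0.1389 -0.0061]
[ 0.5541 -0.1565  0.16  ] [ 0.2215  0.1411 -0.006 ]
[ 0.5567 -0.1499  0.16  ] [ 0.2308  0.1428 -0.006 ]
[ 0.5581 -0.1459  0.16  ] [ 0.2364  0.1436 -0.006 ]
```

View pics/s1.png

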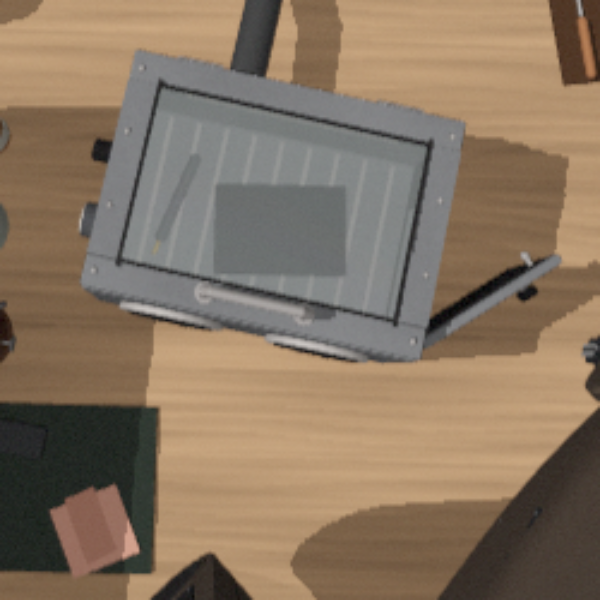

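The gripper shows at (595,350), outside the open door, and the door hasn't moved. I'll start pushing along the arc.

Request:
{"name": "arm_command", "arguments": {
  "steps": [
    {"translation": [0.06,0.04,-0.006],"twist": [0,0,0],"fingers": -1},
    {"translation": [0.1,0.063,-0.006],"twist": [0,0,0],"fingers": -1},
    {"translation": [0.131,0.093,-0.006],"twist": [0,0,0],"fingers": -1},
    {"translation": [0.16,0.116,-0.006],"twist": [0,0,0],"fingers": -1},
    {"translation": [0.178,0.125,-0.006],"twist": [0,0,0],"fingers": -1}
  ]
}}

```text
time: 3.1
eef_pos: [0.54, -0.1906, 0.1672]
tcp_rot: [0.774, 0.633, 0.001, 0.002]
contact_force: [-1.2, -1.2, -0.5]
opening: 0.004
finger_force: 0.3
```

```bash
python3 -c "
from h import *
cmd([dr(.14,.012+.011,.16,a) for a in (.2,.15,.1,.05,0,-.03)])"
```

```text
now 3.1 [ 0.54   -0.1906  0.1672] [-1.2  -1.15 -0.47] tw [ 0.004  0.002 -0.005]
[ 0.5442 -0.1753  0.16  ] [0.0211 0.0014 0.0095]
[ 0.5478 -0.1692  0.16  ] [0.03   0.0045 0.0095]
[ 0.5511 -0.1629  0.16  ] [0.0391 0.0071 0.0095]
[ 0.5541 -0.1565  0.16  ] [0.0483 0.0093 0.0095]
[ 0.5567 -0.1499  0.16  ] [0.0576 0.011  0.0095]
[ 0.5581 -0.1459  0.16  ] [0.0632 0.0118 0.0095]
```

Request:
{"name": "arm_command", "arguments": {
  "steps": [
    {"translation": [0.015,0.0,0.005],"twist": [0,0,0],"fingers": -1},
    {"translation": [0.03,0.0045,0.005],"twist": [0,0,0],"fingers": -1},
    {"translation": [0.039,0.007,0.005],"twist": [0,0,0],"fingers": -1},
    {"translation": [0.048,0.009,0.005],"twist": [0,0,0],"fingers": -1},
    {"translation": [0.053,0.01,0.005],"twist": [0,0,0],"fingers": -1}
  ]
}}

```text
time: 3.72
eef_pos: [0.551, -0.1558, 0.1604]
tcp_rot: [0.773, 0.634, -0.005, 0.001]
contact_force: [-6.3, -8.5, 1.7]
opening: 0.004
finger_force: 5.1
```

```bash
python3 -c "
from h import *
cmd([dr(.14,.012+.011,.16,a) for a in (.05,0,-.03)])"
```

```text
now 3.725 [ 0.551  -0.1558  0.1604] [-6.27 -8.51  1.69] tw [-0.005  0.01  -0.003]
[ 0.5541 -0.1565  0.16  ] [-0.      0.0042  0.0005]
[ 0.5567 -0.1499  0.16  ] [0.0093 0.006  0.0004]
[ 0.5581 -0.1459  0.16  ] [0.0149 0.0068 0.0003]
```

Request:
{"name": "arm_command", "arguments": {
  "steps": [
    {"translation": [0.006,0.001,0.0],"twist": [0,0,0],"fingers": -1},
    {"translation": [0.012,0.002,0.0],"twist": [0,0,0],"fingers": -1},
    {"translation": [0.016,0.002,0.0],"twist": [0,0,0],"fingers": -1},
    {"translation": [0.016,0.002,0.0],"twist": [0,0,0],"fingers": -1}
  ]
}}

```text
time: 4.22
eef_pos: [0.5531, -0.1509, 0.1605]
tcp_rot: [0.773, 0.634, -0.011, 0.005]
contact_force: [-14.3, -28.7, -0.1]
opening: 0.0
finger_force: 15.6
```

```bash
python3 -c "
from h import *
import cv2; from plant import read_camera
cmd([dr(.14,.012+.011,.16,a) for a in (0,-.03)]);
cv2.imwrite('pics/s2.png',cv2.resize(read_camera('top')['pixels'][110:270,260:480,::-1],None,fx=3.5,fy=3.5,interpolation=cv2.INTER_CUBIC))"
```

```text
now 4.225 [ 0.5531 -0.1509  0.1605] [-14.28 -28.66  -0.06] tw [-0.006  0.023 -0.001]
[ 0.5567 -0.1499  0.16  ] [0.0023 0.0045 0.0006]
[ 0.5581 -0.1459  0.16  ] [0.0079 0.0054 0.0004]
```

View pics/s2.png

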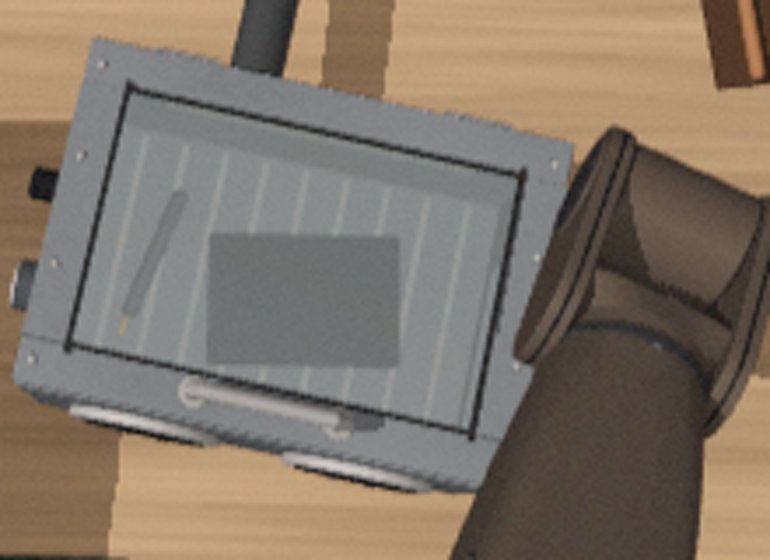

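Force rose to 32 N about 2 mm from the expected home position, so the door is probably seated. I'll back off and check.

Request:
{"name": "arm_command", "arguments": {
  "steps": [
    {"translation": [-0.03,0,0],"twist": [0,0,0],"fingers": -1},
    {"translation": [-0.08,-0.02,0],"twist": [0,0,0],"fingers": -1},
    {"translation": [-0.13,-0.08,-0.05],"twist": [0,0,0],"fingers": 0},
    {"translation": [-0.13,-0.14,-0.12],"twist": [0,0,0],"fingers": 1},
    {"translation": [-0.13,-0.2,-0.2],"twist": [0,0,0],"fingers": 1}
  ]
}}

```text
time: 4.9
eef_pos: [0.4042, -0.2091, 0.2913]
tcp_rot: [0.774, 0.633, 0.0, -0.001]
contact_force: [0.6, -0.8, 0.9]
opening: 0.64
finger_force: 0.0
```

```bash
python3 -c "
from h import *
import cv2; from plant import read_camera
cmd([W((-.19,-.15,.33)),W((-.108,0,.33)),W((-.108,0,.235))]);print(get_state()['qpos'])
T=read_camera('top');S=read_camera('scene')
a=T['pixels'][110:270,330:490,::-1];b=S['pixels'][90:250,180:340,::-1]
cv2.imwrite('pics/s3.png',cv2.resize(cv2.hconcat([a,b]),None,fx=2.5,fy=2.5,interpolation=cv2.INTER_CUBIC))"
```

```text
now 4.9 [ 0.4042 -0.2091  0.2913] [ 0.64 -0.78  0.92] tw [-0.001 -0.001 -0.006]
[ 0.3466 -0.0524  0.33  ] [ 0.1894 -0.1169 -0.0513]
[0.456  0.0789 0.33  ] [ 0.3901 -0.0088 -0.0512]
[0.456  0.0789 0.235 ] [ 0.39   -0.0087  0.0754]
[-7.01204839e-01 -2.61214669e-01  2.02081134e+00  3.18655434e-04
  1.38333538e+00 -5.00584684e-01]
```

View pics/s3.png

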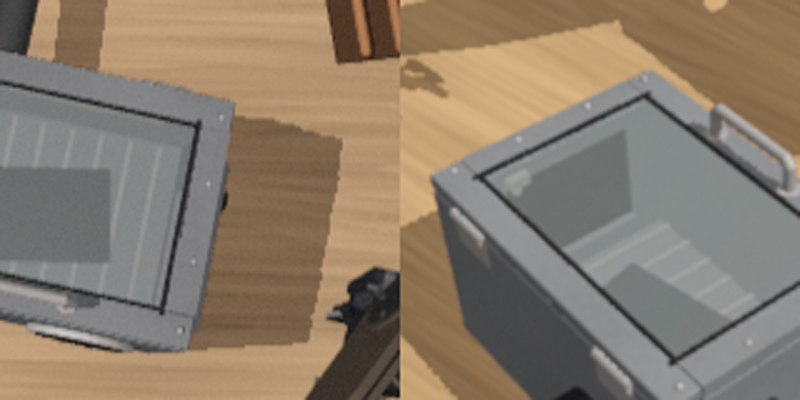

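The door has closed flush: the left view shows only the knob at (224,200) beyond the side, and the right view shows a closed dark panel through the window. Next I'll move over the handle.

Request:
{"name": "arm_command", "arguments": {
  "steps": [
    {"translation": [0.07,-0.002,-0.05],"twist": [0,0,0],"fingers": 1},
    {"translation": [0.15,-0.004,-0.05],"twist": [0,0,0],"fingers": 1},
    {"translation": [0.23,-0.006,-0.05],"twist": [0,0,0],"fingers": 1},
    {"translation": [0.31,-0.008,-0.05],"twist": [0,0,0],"fingers": 1},
    {"translation": [0.385,-0.009,-0.05],"twist": [0,0,0],"fingers": 1}
  ]
}}

```text
time: 5.62
eef_pos: [0.4563, 0.0774, 0.3277]
tcp_rot: [0.774, 0.633, 0.0, -0.0]
contact_force: [1.2, -1.3, 0.1]
opening: 0.999
finger_force: 0.0
```

Request:
{"name": "arm_command", "arguments": {
  "steps": [
    {"translation": [0,0,0],"twist": [0,0,0],"fingers": 1},
    {"translation": [0,0,0],"twist": [0,0,0],"fingers": 1}
  ]
}}

```text
time: 5.88
eef_pos: [0.4562, 0.0752, 0.3275]
tcp_rot: [0.774, 0.634, -0.0, -0.0]
contact_force: [0.2, 0.7, 0.0]
opening: 0.999
finger_force: 0.0
```

```bash
python3 -c "
from h import *
import cv2; from plant import read_camera
cmd([W((-.108,0,.33)),W((-.108,0,.237))]);s=get_state();print(s['qpos'],s['opening'])
w=read_camera('wrist');T=np.array(w['T_tool_cam']);R0=Rot.from_quat(s['tcp_rot']).as_matrix()
im=w['pixels'][:,:,::-1].copy()
for X in [(-.108,0,.254),(-.108,.052,.254),(-.108,-.052,.254),(-.128,.18,.22),(-.128,-.18,.22)]:
    p=np.linalg.inv(T)@np.r_[R0.T@(W(X)-s['eef_pos']),1]
    u=np.array(w['K'])@p[:3];u=u[:2]/u[2];print(u);cv2.circle(im,(int(u[0]),int(u[1])),4,(0,0,255),1)
cv2.imwrite('pics/w1.png',im)"
```

```text
now 5.875 [0.4562 0.0752 0.3275] [0.16 0.7  0.  ] tw [-0.001  0.    -0.004]
[0.456  0.0789 0.33  ] [ 0.0048 -0.0012 -0.0033]
[0.456  0.0789 0.237 ] [ 0.0048 -0.0011  0.1207]
[-5.64918841e-02 -2.60265542e-01  1.95561050e+00 -3.60522151e-04
  1.44724693e+00  1.42148612e-01] 0.9992619132295875
[324.52728487 202.16233317]
[324.24921747 136.96337823]
[324.77326901 259.83866864]
[297.43827927 -37.3315662 ]
[307.22624379 349.549467  ]
```

View pics/w1.png

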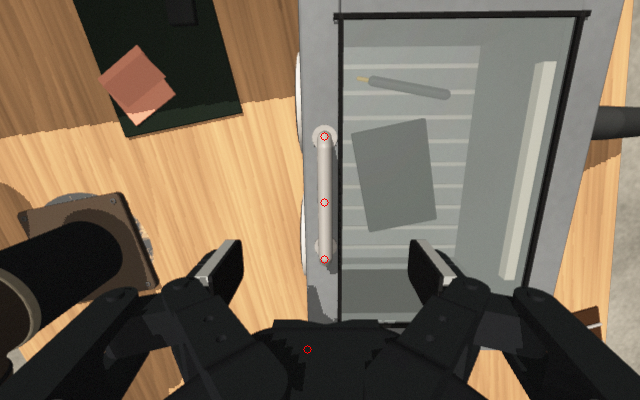

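The wrist view puts the bar at column 324, with its ends at rows 135 and 258, right on the projected estimate. I'll descend and close.

Request:
{"name": "arm_command", "arguments": {
  "steps": [
    {"translation": [0.004,-0.001,0.03],"twist": [0,0,0],"fingers": 1},
    {"translation": [0.004,-0.001,0.06],"twist": [0,0,0],"fingers": 1},
    {"translation": [0.004,-0.001,0.09],"twist": [0,0,0],"fingers": 1},
    {"translation": [0.004,-0.001,0.12],"twist": [0,0,0],"fingers": 1},
    {"translation": [0.004,-0.001,0.12],"twist": [0,0,0],"fingers": 1}
  ]
}}

```text
time: 6.55
eef_pos: [0.4551, 0.0768, 0.236]
tcp_rot: [0.775, 0.632, -0.002, -0.001]
contact_force: [0.2, -0.0, -0.1]
opening: 1.0
finger_force: 0.0
```

Request:
{"name": "arm_command", "arguments": {
  "steps": [
    {"translation": [0,0,0],"twist": [0,0,0],"fingers": -0.3},
    {"translation": [0,0,0],"twist": [0,0,0],"fingers": -0.6},
    {"translation": [0,0,0],"twist": [0,0,0],"fingers": -1},
    {"translation": [0,0,0],"twist": [0,0,0],"fingers": -1},
    {"translation": [0,0,0],"twist": [0,0,0],"fingers": -1}
  ],
  "grip_force": 80
}}

```text
time: 7.18
eef_pos: [0.4561, 0.0783, 0.2387]
tcp_rot: [0.774, 0.633, -0.0, -0.0]
contact_force: [-2.0, 0.3, 3.1]
opening: 0.104
finger_force: 78.0
```

Request:
{"name": "arm_command", "arguments": {
  "steps": [
    {"translation": [0,0,0],"twist": [0,0,0],"fingers": -1},
    {"translation": [0,0,0],"twist": [0,0,0],"fingers": -1}
  ]
}}

```text
time: 7.42
eef_pos: [0.4562, 0.0783, 0.2387]
tcp_rot: [0.774, 0.633, -0.0, -0.0]
contact_force: [-3.0, 0.1, 4.5]
opening: 0.112
finger_force: 78.3
```

```bash
python3 -c "
from h import *
for th in (0,.05,.1,.136):
    cmd([W((.130-.238*np.cos(th)+.05*np.sin(th),0,.237-.05+.05*np.cos(th)+.238*np.sin(th)))])
s=get_state();print(s['opening'],s['finger_force'])"
```

```text
now 7.425 [0.4562 0.0783 0.2387] [-2.95  0.13  4.47] tw [-0.    -0.    -0.004]
[0.456  0.0789 0.237 ] [ 0.0007 -0.0003  0.0023]
now 7.425 [0.4562 0.0783 0.2387] [-2.95  0.13  4.47] tw [-0.    -0.    -0.004]
[0.4588 0.0783 0.2488] [ 0.0007  0.0034 -0.0135]
now 7.425 [0.4562 0.0783 0.2387] [-2.95  0.13  4.47] tw [-0.    -0.    -0.004]
[0.4621 0.0777 0.2605] [ 0.0007  0.0079 -0.029 ]
now 7.425 [0.4562 0.0783 0.2387] [-2.95  0.13  4.47] tw [-0.    -0.    -0.004]
[0.4648 0.0771 0.2688] [ 0.0007  0.0116 -0.0401]
0.11220278495062914 78.34697127342224
```

Request:
{"name": "arm_command", "arguments": {
  "steps": [
    {"translation": [0,0.0003,-0.002],"twist": [0,0,0],"fingers": -1},
    {"translation": [0,0.0006,-0.004],"twist": [0,0,0],"fingers": -1},
    {"translation": [0,0.001,-0.006],"twist": [0,0,0],"fingers": -1},
    {"translation": [0,0.0016,-0.008],"twist": [0,0,0],"fingers": -1},
    {"translation": [0,0.0022,-0.01],"twist": [0,0,0],"fingers": -1}
  ]
}}

```text
time: 8.05
eef_pos: [0.4566, 0.0783, 0.2416]
tcp_rot: [0.774, 0.633, -0.001, -0.002]
contact_force: [5.5, 2.6, -21.7]
opening: 0.107
finger_force: 77.7
```

Request:
{"name": "arm_command", "arguments": {
  "steps": [
    {"translation": [0,0.0005,-0.002],"twist": [0,0,0],"fingers": -1},
    {"translation": [0,0.001,-0.004],"twist": [0,0,0],"fingers": -1},
    {"translation": [0,0.0015,-0.006],"twist": [0,0,0],"fingers": -1},
    {"translation": [0,0.002,-0.008],"twist": [0,0,0],"fingers": -1},
    {"translation": [0,0.0025,-0.01],"twist": [0,0,0],"fingers": -1}
  ]
}}

```text
time: 8.68
eef_pos: [0.4593, 0.0778, 0.2527]
tcp_rot: [0.774, 0.633, -0.0, -0.001]
contact_force: [2.5, 2.3, -11.5]
opening: 0.107
finger_force: 79.1
```

```bash
python3 -c "
from h import *
for th in (.05,.1,.136):
    cmd([W((.130-.238*np.cos(th)+.05*np.sin(th),0,.2385-.05+.05*np.cos(th)+.238*np.sin(th)))])
s=get_state();print(s['opening'],s['finger_force'])"
```

```text
now 8.675 [0.4593 0.0778 0.2527] [  2.49   2.32 -11.54] tw [-0.002 -0.    -0.005]
[0.4588 0.0783 0.2503] [ 0.0006 -0.0008  0.0032]
now 8.675 [0.4593 0.0778 0.2527] [  2.49   2.32 -11.54] tw [-0.002 -0.    -0.005]
[0.4621 0.0777 0.262 ] [ 0.0006  0.0037 -0.0124]
now 8.675 [0.4593 0.0778 0.2527] [  2.49   2.32 -11.54] tw [-0.002 -0.    -0.005]
[0.4648 0.0771 0.2703] [ 0.0006  0.0074 -0.0235]
0.10659100096595085 79.13883447647095
```

Request:
{"name": "arm_command", "arguments": {
  "steps": [
    {"translation": [0,0.0015,-0.004],"twist": [0,0,0],"fingers": -1},
    {"translation": [0,0.003,-0.009],"twist": [0,0,0],"fingers": -1},
    {"translation": [0,0.0045,-0.014],"twist": [0,0,0],"fingers": -1},
    {"translation": [0,0.006,-0.019],"twist": [0,0,0],"fingers": -1},
    {"translation": [0,0.0074,-0.0235],"twist": [0,0,0],"fingers": -1}
  ]
}}

```text
time: 9.3
eef_pos: [0.4651, 0.0766, 0.2719]
tcp_rot: [0.774, 0.633, 0.0, 0.0]
contact_force: [-2.3, 4.7, -11.7]
opening: 0.108
finger_force: 77.8
```

Request:
{"name": "arm_command", "arguments": {
  "steps": [
    {"translation": [0,0,0],"twist": [0,0,0],"fingers": -1},
    {"translation": [0,0,0],"twist": [0,0,0],"fingers": -1},
    {"translation": [0,0,0],"twist": [0,0,0],"fingers": -1},
    {"translation": [0,0,0],"twist": [0,0,0],"fingers": -1},
    {"translation": [0,0,0],"twist": [0,0,0],"fingers": -1}
  ]
}}

```text
time: 9.93
eef_pos: [0.4659, 0.0764, 0.274]
tcp_rot: [0.774, 0.633, 0.001, 0.001]
contact_force: [-3.6, 5.3, -4.2]
opening: 0.106
finger_force: 78.7
```

```bash
python3 -c "
from h import *
import cv2; from plant import read_camera
cmd([W((.1007-.2,0,.2703))]);s=get_state();print(s['opening'],s['finger_force'],s['dq'])
S=read_camera('scene')
for g in (0,.035,.05):
  th=g/.258
  print(g,[proj(S,W((.13-.258*np.cos(th)+.016*np.sin(th),y,.204+.016*np.cos(th)+.258*np.sin(th)))) for y in (.18,)])
cv2.imwrite('pics/s4.png',cv2.resize(S['pixels'][90:270,180:400,::-1],None,fx=3.3,fy=3.3,interpolation=cv2.INTER_CUBIC))"
```

```text
now 9.925 [0.4659 0.0764 0.274 ] [-3.61  5.26 -4.16] tw [ 0.003 -0.    -0.004]
[0.4646 0.0772 0.2703] [ 0.0006 -0.002   0.0049]
0.10606454354988384 78.6948823928833 [ 6.46508929e-05 -2.00444819e-03  2.44420195e-03 -1.77116261e-03
  8.49328025e-04  1.79356278e-03]
0 [array([383.20836736, 192.21909197])]
0.035 [array([383.27520926, 181.32665087])]
0.05 [array([382.80416471, 176.87418089])]
```

View pics/s4.png

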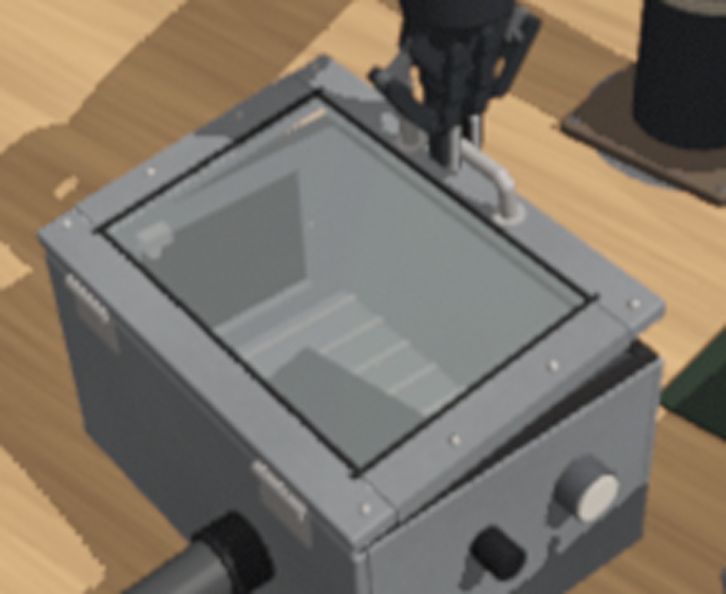

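The lid's front-left corner sits at crop (663,303), which is (381,182) in the full image. That matches a gap of about 35–38 mm, with the fingers on the bar and the door shut. The hold is steady, so I'm handing in.

Request:
{"name": "arm_command", "arguments": {
  "steps": [
    {"translation": [0,0,0.003],"twist": [0,0,0],"fingers": -1},
    {"translation": [0,0,0.003],"twist": [0,0,0],"fingers": -1},
    {"translation": [0,0,0.003],"twist": [0,0,0],"fingers": -1},
    {"translation": [0,0,0.003],"twist": [0,0,0],"fingers": -1},
    {"translation": [0,0,0.003],"twist": [0,0,0],"fingers": -1}
  ]
}}

```text
time: 10.6
eef_pos: [0.4659, 0.0764, 0.2737]
tcp_rot: [0.774, 0.633, 0.001, 0.002]
contact_force: [-7.7, 3.6, 1.6]
opening: 0.11
finger_force: 79.4
```

Request:
{"name": "arm_command", "arguments": {
  "steps": [
    {"translation": [0,0,0],"twist": [0,0,0],"fingers": -1},
    {"translation": [0,0,0],"twist": [0,0,0],"fingers": -1},
    {"translation": [0,0,0],"twist": [0,0,0],"fingers": -1},
    {"translation": [0,0,0],"twist": [0,0,0],"fingers": -1},
    {"translation": [0,0,0],"twist": [0,0,0],"fingers": -1}
  ]
}}

```text
time: 11.22
eef_pos: [0.4659, 0.0764, 0.2737]
tcp_rot: [0.774, 0.633, 0.001, 0.002]
contact_force: [-7.6, 4.3, 2.6]
opening: 0.107
finger_force: 79.4
```

```bash
python3 -c "
from plant import *
s=get_state();print(s['eef_pos'],s['finger_force']);print(sign_off())"
```

```text
[0.46590062 0.0764473  0.27368652] 79.42872047424316
the job is handed in; nothing more can be done
None
```

I pushed the loading door shut and broke the lid free, and handed the job in at about 11 s with the lid held by its handle, about 35–38 mm open at the front edge; the hand-in returned no verdict, so I can't confirm it passed.

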